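# Tap a nut blank to depth, half a turn on and a quarter back

## Task

Swing the vice's cam lever clockwise as far as it goes so that the nut blank is clamped, then tap the blank with the crank: half a turn clockwise, a quarter turn back to break the chip, and the same once more. Then turn clockwise until you feel the tap come up solid at the bottom of the hole, stop there without forcing it (it would snap), and let go, leaving the tap at the bottom and the oil can and brass tin undisturbed.

Things in the scene. Friction and masses are not known exactly. Their poses are not given: they have to be found in the camera images.
- vice: Tapping vice on a round grey pedestal, fixed; origin on the bench at the pedestal's axis, z up. Its dark plate (116 x 270 mm, top 117 mm up) is centred 50 mm along +x. Tap axis at x 50, y 65 mm; lever pivot at x 50, y -70 mm. A hexagonal nut blank (44 mm) sits in the jaws under a grey bridge (187 mm up) that keeps the tap upright. The iron heap round the pedestal is up to 95 mm high
- hub (a point): Point on the tap's upright axis at the underside of the crank's hub (32 mm across, 16 mm high). It sinks 5 mm per turn of the crank clockwise seen from above, and never moves sideways. At the start 204 mm above the bench (+-0.4 mm)
- knob_grip (a point): Middle of the crank's upright wooden knob, 25 mm across, 52 mm high (its foot 28 mm below this point, right on the 13 mm thick crank arm). It spins freely on its pin, so it can be held and led round without turning the hand, on a circle of 60 mm radius round the tap's axis, 43 mm above hub. At the start it points to the vice's +y within 0.5 rad. Cutting needs about 3 N at the knob, either way
- crank (a joint): Twist of the crank against the tap, rad (thin pointer over a small brass scale): the tap yields like a spring, 5 N m per rad, so 0.1 rad means 0.5 N m or 8 N at the knob. Positive when pushed clockwise: about 0.03 cutting forward, -0.03 going back. At the bottom of the hole it rises steadily with further turning; beyond 0.26 rad (22 N at the knob) either way the tap snaps
- depth_mark (a point): Point on the tap's axis where hub stands when the tap has bottomed, 199.4 mm above the bench. The bottom comes between 0.84 and 0.99 turn beyond the start, different each time; position readings are too coarse to tell, it has to be felt
- cam_lever (a joint): Angle of the cam lever, rad: 0 open (pointing to the vice's +x), growing clockwise seen from above, 1.3 at its stop (pointing nearly to the vice's -y). It starts between 0 and 0.25, stays where it is left and needs about 2 N at its handle
- lever_grip (a point): Middle of the cam lever's upright black handle: 22 mm across, 50 mm high (155 to 205 mm above the bench), 70 mm from the pivot; the steel arm is just below it
- lever_pivot (a point): Point on the upright axis of the cam lever, 180 mm above the bench
- oil_can_centre (a point): Centre of a brass oil can, 74 mm across and 186 mm high with a thin spout, standing loose on the bench right of the vice; to be left alone
- brass_tin_centre (a point): Centre of a small brass tin, 58 mm across and 39 mm high, standing loose on the bench left of the vice; to be left alone

How it is judged:
On the way, in this order (a step that is already met when the one before it is completed fails the run):
1. the cam lever is swung to its stop (1.15 rad or more) (value of joint cam_lever above 1.15 rad), for 0.1 s.
2. first stroke: the tap is at least 0.43 turn (2.15 mm) further in than at the start (distance of hub from where it was at the start of the episode above 0.00215 m), for 0.05 s.
3. first chip broken: the tap is turned back to between 0.12 and 0.32 turn (0.6 to 1.6 mm) from the start (distance of hub from where it was at the start of the episode between 0.0006 and 0.0016 m), for 0.05 s.
4. second stroke: at least 0.67 turn (3.35 mm) from the start (distance of hub from where it was at the start of the episode above 0.00335 m), for 0.05 s.
5. second chip broken: turned back to between 0.37 and 0.57 turn (1.85 to 2.85 mm) from the start (distance of hub from where it was at the start of the episode between 0.00185 and 0.00285 m), for 0.05 s.
6. the tap is turned up solid against the bottom: hub within 0.2 mm of its depth mark and the twist 0.07 rad or more (6 N at the knob) (z of hub in the frame of depth_mark below 0.0002 m and value of joint crank above 0.07 rad), for 0.05 s.
At the end, for the whole second after the job is handed in: The cam lever is at 1.15 rad or more, the tap is left at the bottom of the hole (hub within 0.3 mm of its depth mark), the crank is free of load (twist within 0.06 rad), and the oil can and the brass tin are within 30 mm of where they stood (z of hub in the frame of depth_mark below 0.0003 m and value of joint crank between -0.06 and 0.06 rad and value of joint cam_lever above 1.15 rad and distance of each of oil_can_centre, brass_tin_centre from where it was at the start of the episode below 0.03 m); the robot touches nothing.
It fails at once if the tap is forced: twisted more than 0.26 rad (22 N at the knob) either way (value of joint crank above 0.26 rad or value of joint crank below -0.26 rad).
It fails at once if the oil can or the brass tin is pushed away by more than 50 mm (distance of any of oil_can_centre, brass_tin_centre from where it was at the start of the episode above 0.05 m).
It also fails if it takes over 72 s, if anything falls off the work surface, if the arm or the gripper's body presses on something with over 40 N, if the wrist force passes 120 N, or if a joint passes its speed limit or range.

## Robot

A 6-joint arm with a two-finger parallel gripper is mounted at the origin on a cart in front of the work surface, level with it; the furniture and walls round the work are solid. World frame = base frame: x ahead of the robot, y to its left, z up, the work surface at z = 0. Lengths are in m, angles in rad, forces in N, time in s.
With the tool pointing down it reaches from about 0.3 to 0.775 m from the base axis. Payload 14.6 kg.
Tool frame: the origin (TCP) lies midway between the tips of the shut fingers; the grasp point (between the pads) lies 19 mm behind it; z points along the fingers, y is the line along which they close (so a half turn about z gives the same grasp; the last joint's range is limited). The gripper opens to 85 mm and grips with 20 to 120 N. Pads are 22 mm wide; open, the fingers measure 114 mm over their backs; the gripper's body (76 mm by 85 mm) begins 54 mm behind the grasp point. The pads swing forward as they close: fully open they stand 13 mm farther back than shut.
Start: joints at [-0.067, 0.3, 1.521, -0, 1.321, -0.067], TCP at [0.55, -0, 0.202] pointing down, gripper open.
Joint ranges: [-3.03, 3.03], [-0.79, 2.21], [0.23, 2.52], [-1.04, 4.18], [0, 3.07], [-2.55, 2.55]. Speed limits (rad/s): [2.22, 2.22, 2.57, 3.14, 3.14, 3.14].

## Interface

Orientations are given as a unit quaternion [x, y, z, w].
In Python, from workcell import manip gives the robot as it stands. The module is installed in compiled form; this text tells all that it offers.
- The arm moves only by the shell command python3 -m crank 'ROWS' [OPENING]. ROWS is a JSON object of lists of equal length, an entry for each row: "xyz": the shift along the tool's x, y, z in m, a list of three; "delta_rot": the turn, a rotation vector about the tool's x, y, z in rad, a list of three. In form: {"xyz": [[tx, ty, tz], ...], "delta_rot": [[rx, ry, rz], ...]}. A call has 1 to 12 rows; each row is the pose to reach, as a shift and turn from the pose commanded when the call began, along the tool's axes at that moment; what a row does not reach only later rows make up. A row lasts 1/8 s, in which the tool goes at most 62.5 mm and 10.7 degrees, less where a joint would pass 70% of its speed; a pose out of reach is approached as far as the arm can. A call with a gripper value outside its range is refused whole. OPENING is the finger opening in m, from 0 to 0.0854, set as the call begins (- or left out, the last holds). The fingers move at their own pace and stop on an object; the grip force is fixed at half the most. Time passes only in rows, so rows that repeat a pose let the fingers close. It gives the time, the measured TCP pose, the force, the opening and the grip force at its end, in the units of the state.
- manip.observe(): the state, without advancing time (a new reading comes with each control period).
- manip.get_image(name): name is "scene" or "side" or "wrist"; returns a dict with "img" (384x512x3 uint8, red, green, blue), "vfov" (degrees; the focal length in pixels is half the picture's height over the tangent of half this angle, whatever the lens; pixels are square), "cx", "cy" (the principal point, pixels), "world_to_cam" (4x4, takes a point from world to camera coordinates). Camera axes: x right, y up, looking along -z (the intrinsics and any distortion apply to the point x, -y, -z); pixel columns grow to the right and rows downward; lengths in m; the calibration is good to about 2 mm. A picture is of the moment at which its call begins. There is no depth.
- manip.finish_job(): hands the job in; it is judged then, once.
Trained networks look in a picture, given as the dict that the camera call returned (one of the last four; its "shot" number tells which), for a name from the list of things; names that differ only in an ending like _2 or _b are one class to them, and where a whole thing is asked for, a point or a joint stands for the part that bears it (a point fixed in the world has none). Each returns a list of dicts, best first, with "p" (0 to 1); they miss things now and then, are a little off and sometimes report something else, mostly with a low value. They report only what shows in the picture. A call takes as long as a camera call.
- manip.find_in(picture, target): "rect" ([left, top, width, height] in pixels, round what is visible of it).
- manip.masks_of(picture, target): "region" (384x512 bool, what is visible of it) and "rect" ([left, top, width, height] in pixels, round what is visible of it).
- manip.pinpoint(picture, target): "location" ([column, row] in pixels: a listed point, or the origin of a listed thing).
The state is a dict: "clock": time; "qpos": joint angles; "joint_velocities": joint speeds; "joint_efforts": joint torques, N m; "ee_pos": TCP position; "orientation": TCP orientation; "contact_force": force on the tool from outside, world axes, zero at the start; "wrist_torque": the same for the moment, N m; "finger_gap": finger opening in m; "gripper_force": force on a finger pad.
Only numpy, scipy, OpenCV 4.12 (cv2) and the standard library are available. Lean on these libraries where they do the work, as an engineer would, in place of code of your own. Each camera call takes 0.05 s, during which the arm holds its last target. There are 200 camera calls.

## Working session

There is one attempt and no reset: what is moved stays moved. The work goes in short steps, Python scripts to look and compute and a shell command to move; the robot and the scene stay as the last step left them, time stands still between calls to the robot, and variables do not carry over. Pictures are saved under pics/ and viewed, at most 10 in all, crops included, and the job is handed in when it is done.

```bash
mkdir -p pics
cat > h.py <<'E'
import numpy as np, cv2
from workcell import manip
def proj(pic,p):
    M=np.array(pic["world_to_cam"]);c=M[:3,:3]@np.array(p)+M[:3,3]
    f=192/np.tan(np.radians(pic["vfov"])/2)
    return np.array([pic["cx"]+f*c[0]/-c[2],pic["cy"]-f*c[1]/-c[2]])
def ray(pic,px):
    M=np.array(pic["world_to_cam"]);f=192/np.tan(np.radians(pic["vfov"])/2)
    d=np.array([(px[0]-pic["cx"])/f,-(px[1]-pic["cy"])/f,-1]);R=M[:3,:3]
    return -R.T@M[:3,3],R.T@d
def atz(pic,px,z):
    o,d=ray(pic,px);return o+d*(z-o[2])/d[2]
def tri(obs):
    A=np.zeros((3,3));b=np.zeros(3)
    for pic,px in obs:
        o,d=ray(pic,px);d/=np.linalg.norm(d);P=np.eye(3)-np.outer(d,d);A+=P;b+=P@o
    x=np.linalg.solve(A,b);return x,[np.round(proj(pic,x)-px,1) for pic,px in obs]
E
python3 - <<'E'
from h import *
s=manip.observe();print({k:np.round(v,3) for k,v in s.items()})
P={}
ims=[]
for n in("scene","side","wrist"):
    p=manip.get_image(n);P[n]=p;ims.append(p["img"])
    print(n,[k for k in p if k!="img"],p["vfov"],p["cx"],p["cy"],np.round(ray(p,(256,192)),2).tolist())
    cv2.imwrite(f"pics/{n}0.png",p["img"][...,::-1])
H=dict(vice=0,hub=.204,knob_grip=.247,lever_grip=.18,lever_pivot=.18,depth_mark=.1994,oil_can_centre=.093,brass_tin_centre=.0195)
for t,z in H.items():
    o=[]
    for n,p in P.items():
        r=manip.pinpoint(p,t)[:2]
        for q in r: print(t,n,round(q["p"],2),np.round(q["location"]),np.round(atz(p,q["location"],z),3))
        if r and r[0]["p"]>.4:o.append((p,r[0]["location"]))
    if len(o)>1:x,e=tri(o);print("   TRI",np.round(x,4),e)
cv2.imwrite("pics/a.png",np.hstack(ims[:2])[...,::-1][:, :])
E
```

```text
{'clock': np.float64(0.0), 'qpos': array([-0.067,  0.301,  1.522,  0.   ,  1.321, -0.067]), 'joint_velocities': array([-0.001, -0.   , -0.001,  0.001, -0.001,  0.   ]), 'joint_efforts': array([ 2.0000e-03, -5.4349e+01, -3.6178e+01,  0.0000e+00,  4.0000e-03,
       -0.0000e+00]), 'ee_pos': array([0.55 , 0.   , 0.202]), 'orientation': array([ 0.707,  0.707, -0.   , -0.   ]), 'contact_force': array([-0.485,  1.044, -1.105]), 'wrist_torque': array([-0.003, -0.01 ,  0.016]), 'gripper_force': np.float64(0.0), 'finger_gap': np.float64(0.086)}
scene ['vfov', 'cx', 'cy', 'world_to_cam', 'shot'] 53.62047800292223 258.4248641344292 192.84517373785388 [[-0.09, -0.5, 0.83], [0.62, 0.45, -0.64]]
side ['vfov', 'cx', 'cy', 'world_to_cam', 'shot'] 44.05267982868014 259.52820605341566 190.80858144982145 [[0.3, 1.01, 1.0], [0.2, -0.76, -0.62]]
wrist ['vfov', 'cx', 'cy', 'world_to_cam', 'shot'] 65.12176948138844 257.04729328360423 190.27240023227387 [[0.55, 0.08, 0.37], [-0.01, -0.3, -0.95]]
vice scene 0.87 [207. 236.] [ 0.46   0.082 -0.   ]
vice side 0.82 [279. 266.] [0.473 0.088 0.   ]
vice wrist 0.63
[... 1039 characters left out ...]
ver_pivot side 0.75 [280. 200.] [0.492 0.013 0.18 ]
lever_pivot wrist 0.89 [177. 203.] [0.495 0.008 0.18 ]
   TRI [ 0.5092 -0.0157  0.1712] [array([-14.3,   5.8]), array([-3.9, -4.7]), array([25.6, 26.2])]
depth_mark scene 0.6 [205. 165.] [0.532 0.131 0.199]
depth_mark side 0.76 [252. 220.] [0.54  0.131 0.199]
   TRI [0.5373 0.1328 0.1983] [array([ 0.7, -0.8]), array([0.9, 0.8])]
oil_can_centre side 0.86 [316. 164.] [ 0.435 -0.308  0.093]
brass_tin_centre scene 0.42 [196. 138.] [0.822 0.46  0.019]
brass_tin_centre side 0.94 [224. 295.] [0.587 0.242 0.019]
brass_tin_centre side 0.16 [253. 219.] [ 0.59  -0.068  0.019]
   TRI [0.6044 0.2982 0.1446] [array([-13.1,  11.7]), array([-16.3, -17.8])]
```

View pics/scene0.png

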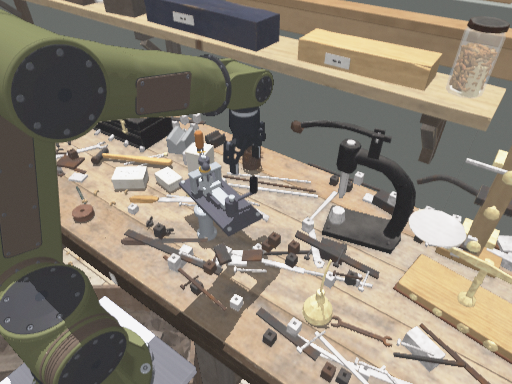

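View pics/side0.png

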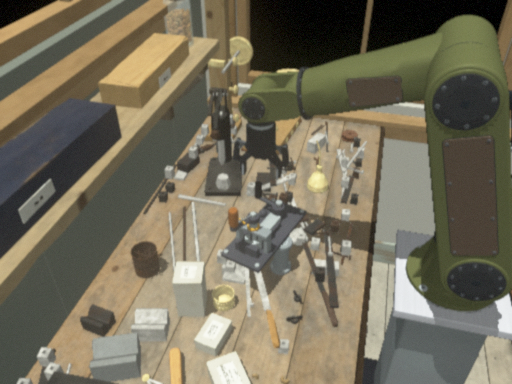

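View pics/wrist0.png

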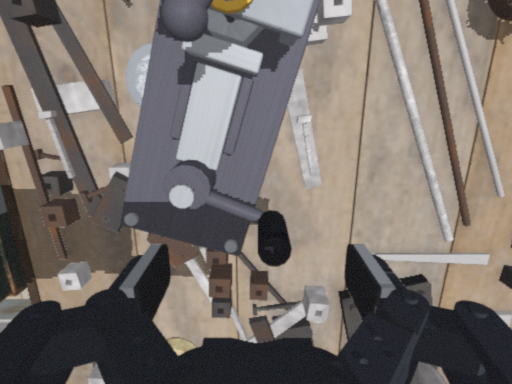

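The scene view shows the orange knob at (198,138) and the black lever handle at (253,185). In the side view the knob is at (234,216), and in the wrist view the handle is at (272,237) with the pivot at (182,195). The brass oil can and tin are well clear of both. Next I fit the vice pose, lever angle and crank angle jointly.

```bash
cat > fit.py <<'E'
from h import *
from scipy.optimize import least_squares
def pts(v):
    x,y,t,l,k=v;c,s=np.cos(t),np.sin(t);W=lambda a,b,z:np.array([x+c*a-s*b,y+s*a+c*b,z])
    return dict(vice=W(0,0,0),hub=W(.05,.065,.204),depth_mark=W(.05,.065,.1994),lever_pivot=W(.05,-.07,.18),
      lever_grip=W(.05+.07*np.cos(l),-.07-.07*np.sin(l),.18),knob_grip=W(.05+.06*np.sin(k),.065+.06*np.cos(k),.247))
def fit(obs,v0):
    f=lambda v:np.concatenate([proj(p,pts(v)[t])-px for p,t,px in obs])
    r=least_squares(f,v0,loss="soft_l1",f_scale=2);return r.x,f(r.x).reshape(-1,2)
E
python3 - <<'E'
from fit import *
P={n:manip.get_image(n) for n in("scene","side","wrist")}
v0=[.467,.0865,-.31,.1,0.]
obs=[]
for t in pts(v0):
    for n,p in P.items():
        for q in manip.pinpoint(p,t):
            if q["p"]>.3 and np.linalg.norm(proj(p,pts(v0)[t])-q["location"])<25: obs.append((p,t,np.array(q["location"])))
v,r=fit(obs,v0);print(np.round(v,4))
for (p,t,px),e in zip(obs,r):print(t,p["shot"],np.round(px),np.round(e,1))
for t,x in pts(v).items():print(t,np.round(x,4))
# colour centroid of lever handle by masks
for n,p in P.items():
    for t in("lever_grip","knob_grip"):
        for m in manip.masks_of(p,t)[:2]:
            a=np.argwhere(m["region"]).mean(0)[::-1];print(n,t,round(m["p"],2),np.round(m["rect"]),np.round(a,1),np.round(proj(p,pts(v)[t]),1))
E
```

```text
[ 0.4668  0.0898 -0.2789  0.1163  0.2369]
vice 4 [207. 234.] [-0.4 -1. ]
vice 5 [277. 266.] [3.3 1.1]
vice 6 [186.  86.] [ 1.3 -1.4]
hub 4 [203. 160.] [-0.4  3. ]
hub 5 [254. 222.] [-0.  -1.8]
depth_mark 4 [204. 165.] [-0.5 -1.2]
depth_mark 5 [252. 222.] [ 1.6 -0.3]
lever_pivot 4 [234. 191.] [-3.2  1.8]
lever_pivot 5 [278. 200.] [ 0.4 -0.7]
lever_pivot 6 [179. 201.] [-0.6  0.4]
lever_grip 4 [253. 187.] [-0.  -2.6]
lever_grip 5 [260. 190.] [-1.8 -0.3]
lever_grip 6 [272. 236.] [0.8 0.9]
knob_grip 4 [196. 140.] [-1.3 -0.7]
knob_grip 5 [234. 218.] [2.3 1.1]
knob_grip 5 [253. 224.] [-16.6  -5.5]
vice [0.4668 0.0898 0.    ]
hub [0.5327 0.1386 0.204 ]
depth_mark [0.5327 0.1386 0.1994]
lever_pivot [0.4956 0.0088 0.18  ]
lever_grip [ 0.5602 -0.0182  0.18  ]
knob_grip [0.5623 0.1908 0.247 ]
scene lever_grip 0.57 [226. 180.  33.  34.] [242.4 194.9] [253.3 184.4]
scene knob_grip 0.75 [178. 131.  85. 110.] [217.8 197.7] [194.8 139.2]
scene knob_grip 0.43 [192. 133.  11.  17.] [198.8 139.1] [194.8 139.2]
side lever_grip 0.57 [256. 181.  30.  38.] [268.6 200.6] [258.5 189.4]
side knob_grip 0.58 [218. 180.  89.  95.] [263.2 234.4] [236.  218.9]
side knob_grip 0.55 [228. 209.   9.  21.] [232.6 216.1] [236.  218.9]
```

```bash
python3 -m crank '{"xyz":[[-0.018,0.010,0],[-0.018,0.010,0],[-0.018,0.010,0.015],[-0.018,0.010,0.028],[-0.018,0.010,0.028],[-0.018,0.010,0.028]],"delta_rot":[[0,0,0],[0,0,0],[0,0,0],[0,0,0],[0,0,0],[0,0,0]]}' 0.05
python3 - <<'E'
from fit import *
p=manip.get_image("wrist");cv2.imwrite("pics/w1.png",p["img"][...,::-1])
E
```

```text
clock: 3.45
ee_pos: [0.5601, -0.0179, 0.1743]
orientation: [0.707, 0.707, 0.0, 0.0]
contact_force: [-0.5, -0.8, 0.9]
finger_gap: 0.0502
gripper_force: 0.0
```

View pics/w1.png

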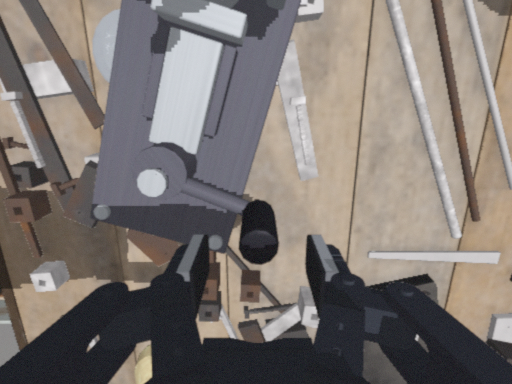

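The wrist view shows the handle between the open fingers, with its top disc at about (259,247) and its foot at about (258,210). I check that against the projected grasp point.

Run:
```python
from fit import *
p=manip.get_image("wrist")
print(proj(p,[.5601,-.0179,.205]),proj(p,[.5601,-.0179,.193]),atz(p,(259,247),.205),atz(p,(257,211),.157))
```

```text
[258.64955865 250.43682851] [258.5549028 239.9601787] [ 0.5602798  -0.01590848  0.205     ] [ 0.55920299 -0.01455193  0.157     ]
```

```bash
python3 -m crank '{"xyz":[[0.002,0,0],[0.002,0,0],[0.002,0,0],[0.002,0,0],[0.002,0,0],[0.002,0,0]],"delta_rot":[[0,0,0],[0,0,0],[0,0,0],[0,0,0],[0,0,0],[0,0,0]]}' 0
python3 -m crank '{"xyz":[[-0.005,-0.0025,0],[-0.010,-0.005,0],[-0.015,-0.008,0],[-0.020,-0.012,0],[-0.0285,-0.020,0],[-0.0285,-0.020,0]],"delta_rot":[[0,0,0],[0,0,0],[0,0,0],[0,0,0],[0,0,0],[0,0,0]]}'
```

```text
clock: 4.3
ee_pos: [0.5606, -0.0161, 0.1758]
orientation: [0.707, 0.707, 0.001, 0.001]
contact_force: [-2.5, -0.6, 11.2]
finger_gap: -0.0
gripper_force: 5.7
clock: 5.05
ee_pos: [0.5404, -0.045, 0.1758]
orientation: [0.707, 0.707, 0.001, 0.001]
contact_force: [-1.0, -1.1, 9.9]
finger_gap: -0.0002
gripper_force: 5.4
```

Run:
```python
from fit import *
a=manip.get_image("wrist")["img"];b=manip.get_image("side")["img"][130:290,180:340]
cv2.imwrite("pics/w2.png",np.hstack([a[:,100:400],cv2.resize(b,(384,384),interpolation=2)])[...,::-1])
```

```text
(no output)
```

View pics/w2.png

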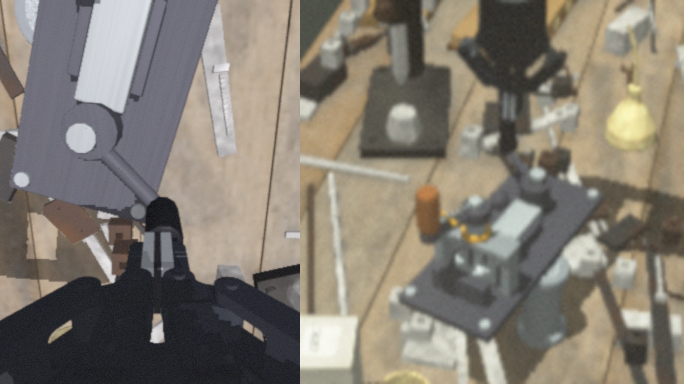

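The picture shows the fingers shut, at the top of or next to the handle, and the lever has been dragged to about -40°. So the grasp missed. I check the heights by projecting the TCP into the fixed views.

Run:
```python
from fit import *
P={n:manip.get_image(n) for n in("scene","side","wrist")}
out=[]
for n in("scene","side"):
    p=P[n];c=proj(p,[.5404,-.045,.1758]);print(n,[np.round(proj(p,[.5404,-.045,z]),1) for z in(.1758,.205,.155)])
    x,y=(c-24).astype(int);k=8
    im=cv2.resize(p["img"][y:y+48,x:x+48],(384,384),interpolation=0)
    for z,col in((.1758,(255,0,0)),(.205,(0,255,0)),(.155,(0,0,255))):
        q=proj(p,[.5404,-.045,z])-(x,y);cv2.circle(im,tuple((q*8+4).astype(int)),4,col,-1)
    out.append(im)
cv2.imwrite("pics/c3.png",np.hstack(out)[...,::-1])
for n,p in P.items():
    for t in("lever_grip","lever_pivot"):
        for q in manip.pinpoint(p,t)[:2]:print(n,t,round(q["p"],2),np.round(q["location"],1),np.round(atz(p,q["location"],.18),4))
```

```text
scene [array([257., 193.]), array([257. , 184.5]), array([257. , 198.9])]
side [array([267.5, 186.1]), array([267.7, 177.8]), array([267.4, 191.8])]
scene lever_grip 0.61 [256.7 195.1] [ 0.5289 -0.0522  0.18  ]
scene lever_pivot 0.7 [232.8 191.8] [0.5027 0.0077 0.18  ]
side lever_grip 0.88 [265.8 185.8] [ 0.5442 -0.0396  0.18  ]
side lever_grip 0.71 [225.3 297.2] [0.5348 0.3713 0.18  ]
side lever_pivot 0.75 [278.8 200.2] [0.4944 0.0145 0.18  ]
wrist lever_grip 0.82 [262.7 228.2] [ 0.5431 -0.0441  0.18  ]
wrist lever_pivot 0.9 [178.2 141.2] [0.4963 0.0083 0.18  ]
```

View pics/c3.png

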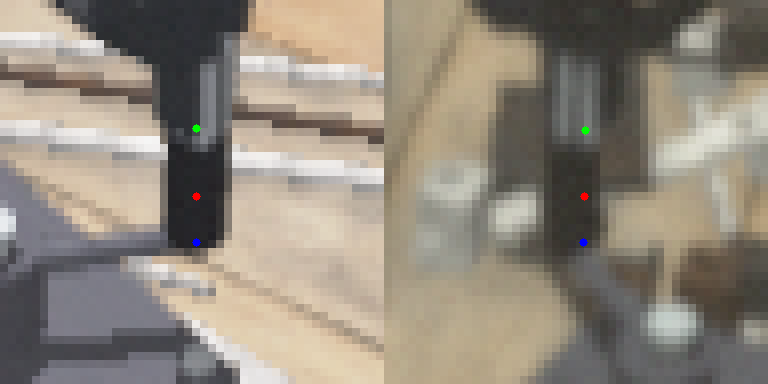

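```bash
python3 -m crank '{"xyz":[[0,0,-0.020],[0.002,0.0025,-0.020],[0.002,0.0025,-0.020],[0.002,0.0025,-0.020],[0.002,0.0025,0],[0.002,0.0025,0.015],[0.002,0.0025,0.015]],"delta_rot":[[0,0,0],[0,0,0],[0,0,0],[0,0,0],[0,0,0],[0,0,0],[0,0,0]]}' 0.05
python3 - <<'E'
from fit import *
P={n:manip.get_image(n) for n in("scene","side","wrist")}
e=manip.observe()["ee_pos"];out=[cv2.resize(P["wrist"]["img"],(512,384))[:,130:390]]
for n in("scene","side"):
    p=P[n];x,y=(proj(p,e)-32).astype(int)
    im=cv2.resize(p["img"][y:y+64,x:x+42],(252,384),interpolation=0)
    q=proj(p,e)-(x,y);cv2.circle(im,tuple((q*6+3).astype(int)),4,(255,0,0),-1);out.append(im)
cv2.imwrite("pics/c4.png",np.hstack(out)[...,::-1]);print(e,proj(P["wrist"],e))
E
```

```text
clock: 6.48
ee_pos: [0.5419, -0.0424, 0.1579]
orientation: [0.707, 0.707, -0.001, -0.001]
contact_force: [-0.5, -0.4, -0.5]
finger_gap: 0.0505
gripper_force: 0.0
[ 0.54276329 -0.04253732  0.159759  ] [258.73220352 226.59295743]
```

View pics/c4.png

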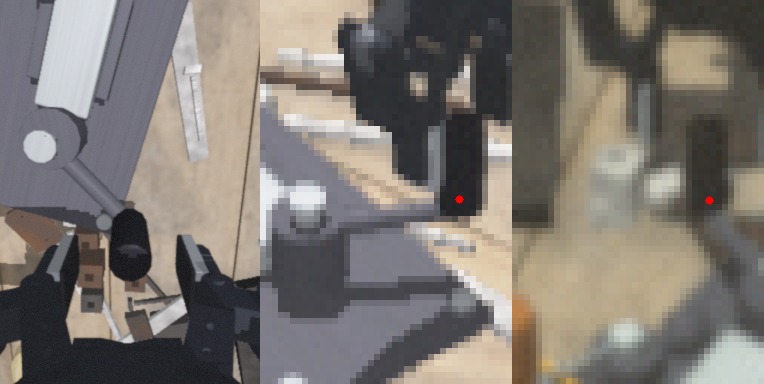

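The lever handle now stands between the fingers and the tips reach down near its foot, so I close here.

```bash
python3 -m crank '{"xyz":[[0,0,0],[0,0,0],[0,0,0],[0,0,0],[0,0,0]],"delta_rot":[[0,0,0],[0,0,0],[0,0,0],[0,0,0],[0,0,0]]}' 0
```

```text
clock: 7.25
ee_pos: [0.5432, -0.0428, 0.1599]
orientation: [0.707, 0.707, 0.001, 0.001]
contact_force: [4.0, -2.3, 2.9]
finger_gap: 0.0196
gripper_force: 58.6
```

```bash
python3 -m crank '{"xyz":[[-0.004,-0.0045,0],[-0.0073,-0.0094,0],[-0.0105,-0.0148,0],[-0.013,-0.0202,0],[-0.0151,-0.026,0],[-0.0168,-0.0318,0],[-0.0185,-0.044,0],[-0.0185,-0.044,0]],"delta_rot":[[0,0,0],[0,0,0],[0,0,0],[0,0,0],[0,0,0],[0,0,0],[0,0,0],[0,0,0]]}'
```

```text
clock: 8.25
ee_pos: [0.4992, -0.0647, 0.1607]
orientation: [0.708, 0.706, -0.001, 0.004]
contact_force: [1.4, -29.3, 6.2]
finger_gap: 0.0195
gripper_force: 60.7
```

```bash
python3 -m crank '{"xyz":[[-0.005,0,0],[-0.005,-0.004,0],[-0.005,-0.007,0],[-0.005,-0.007,0]],"delta_rot":[[0,0,0],[0,0,0],[0,0,0],[0,0,0]]}'
```

```text
clock: 8.75
ee_pos: [0.4938, -0.0659, 0.1606]
orientation: [0.707, 0.707, 0.002, 0.003]
contact_force: [15.7, 1.1, 1.9]
finger_gap: 0.0195
gripper_force: 60.3
```

Contact force is +15.7 N in x, so the lever is at its stop. I release it and move above the knob.

```bash
python3 -m crank '{"xyz":[[0,0.001,0],[0,0.001,0],[0,0.001,0],[0,0.001,-0.05],[0,0.001,-0.10],[0,0.001,-0.15],[0.05,0.013,-0.16],[0.10,0.027,-0.16],[0.15,0.04,-0.16],[0.20,0.053,-0.16],[0.256,0.068,-0.16],[0.256,0.068,-0.16]],"delta_rot":[[0,0,0],[0,0,0],[0,0,0],[0,0,0],[0,0,0],[0,0,0],[0,0,0],[0,0,0],[0,0,0],[0,0,0],[0,0,0],[0,0,0]]}' 0.055
python3 - <<'E'
from fit import *
P={n:manip.get_image(n) for n in("scene","side","wrist")}
v0=[.467,.0865,-.3,1.3,.2];obs=[]
for t in pts(v0):
    for n,p in P.items():
        for q in manip.pinpoint(p,t)[:3]:
            if q["p"]>.3 and np.linalg.norm(proj(p,pts(v0)[t])-q["location"])<(60 if n=="wrist" else 25): obs.append((p,t,np.array(q["location"])))
v,r=fit(obs,v0);print(np.round(v,4))
for (p,t,px),e in zip(obs,r):print(t,p["shot"],np.round(px),np.round(e,1))
for t in("hub","knob_grip","lever_pivot","lever_grip"):print(t,np.round(pts(v)[t],4),proj(P["wrist"],pts(v)[t]))
cv2.imwrite("pics/w5.png",P["wrist"]["img"][...,::-1])
E
```

```text
clock: 10.25
ee_pos: [0.5593, 0.193, 0.3179]
orientation: [0.706, 0.708, -0.001, -0.001]
contact_force: [-0.5, -0.4, -0.3]
finger_gap: 0.0552
gripper_force: 0.0
[ 0.4672  0.0884 -0.2582  1.4814  0.4431]
vice 17 [210. 236.] [-3.3 -1.9]
vice 19 [204. 203.] [0.4 1.5]
hub 17 [202. 164.] [ 0.5 -0.9]
hub 18 [254. 219.] [0.1 1.1]
hub 19 [233. 226.] [-0.7  1. ]
depth_mark 17 [204. 165.] [-0.7 -1.3]
depth_mark 18 [252. 222.] [ 1.8 -0.3]
depth_mark 19 [232. 224.] [0.2 0.2]
lever_pivot 17 [232. 193.] [-0.1 -0.7]
lever_pivot 18 [278. 199.] [-0.2 -0.7]
lever_pivot 19 [209. 314.] [-0.6  1.5]
lever_grip 17 [253. 209.] [-3.  -3.4]
lever_grip 18 [288. 186.] [-0.1 -2. ]
knob_grip 17 [202. 163.] [ -3.7 -24.3]
knob_grip 17 [198. 139.] [ 0.8 -0.2]
knob_grip 18 [233. 218.] [ 0.4 -1.2]
knob_grip 19 [271. 199.] [ 0.8 -0.8]
hub [0.5321 0.1385 0.204 ] [231.85688297 226.47617932]
knob_grip [0.5708 0.1843 0.247 ] [271.85433516 197.84523062]
lever_pivot [0.4976 0.008  0.18  ] [208.24164691 315.31123167]
lever_grip [ 0.4859 -0.0611  0.18  ] [201.7917146  359.18400765]
```

View pics/w5.png

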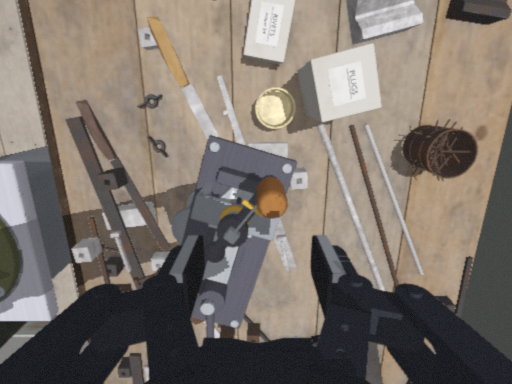

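The wrist view shows the orange knob at (271,200) and the hub at about (232,228), which agrees with the fit. I descend on it.

```bash
python3 -m crank '{"xyz":[[-0.0087,0.0115,0],[-0.0087,0.0115,0],[-0.0087,0.0115,0.03],[-0.0087,0.0115,0.06],[-0.0087,0.0115,0.08],[-0.0087,0.0115,0.092],[-0.0087,0.0115,0.092]],"delta_rot":[[0,0,0],[0,0,0],[0,0,0],[0,0,0],[0,0,0],[0,0,0],[0,0,0]]}' 0.055
python3 - <<'E'
from fit import *
P={n:manip.get_image(n) for n in("scene","side","wrist")}
e=manip.observe()["ee_pos"];out=[P["wrist"]["img"][:,130:390]]
for n in("scene","side"):
    p=P[n];x,y=(proj(p,e)-32).astype(int)
    im=cv2.resize(p["img"][y:y+64,x:x+42],(252,384),interpolation=0)
    q=proj(p,e)-(x,y);cv2.circle(im,tuple((q*6+3).astype(int)),4,(255,0,0),-1);out.append(im)
cv2.imwrite("pics/c6.png",np.hstack(out)[...,::-1]);print(e,proj(P["wrist"],e))
for n,p in P.items():
    for q in manip.pinpoint(p,"knob_grip")[:2]:print(n,round(q["p"],2),np.round(q["location"]),np.round(atz(p,q["location"],.247),4))
E
```

```text
clock: 12.18
ee_pos: [0.5709, 0.1812, 0.2268]
orientation: [0.707, 0.707, -0.0, -0.0]
contact_force: [0.2, -0.0, 0.0]
finger_gap: 0.0552
gripper_force: 0.0
[0.57133985 0.18136116 0.22821589] [258.58085375 226.47147107]
scene 0.53 [196. 140.] [0.5601 0.1855 0.247 ]
side 0.58 [233. 219.] [0.57   0.1916 0.247 ]
wrist 0.76 [255. 233.] [0.5695 0.186  0.247 ]
wrist 0.55 [207. 262.] [0.5417 0.1678 0.247 ]
```

View pics/c6.png

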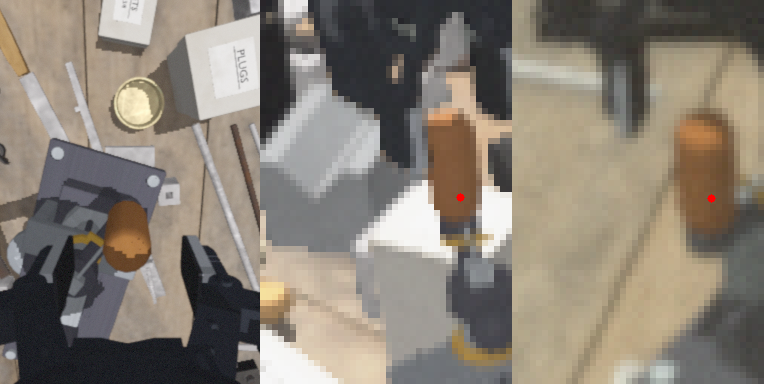

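The knob stands between the fingers, at (127,235) in the wrist crop, with its centre about 4.5 mm toward +y and 1.5 mm toward -x of the TCP. I correct for that and close.

```bash
python3 -m crank '{"xyz":[[0.0045,-0.0015,0],[0.0045,-0.0015,0.003],[0.0045,-0.0015,0.003]],"delta_rot":[[0,0,0],[0,0,0],[0,0,0]]}'
python3 -m crank '{"xyz":[[0,0,0],[0,0,0],[0,0,0],[0,0,0],[0,0,0]],"delta_rot":[[0,0,0],[0,0,0],[0,0,0],[0,0,0],[0,0,0]]}' 0
```

```text
clock: 12.85
ee_pos: [0.5693, 0.1858, 0.2238]
orientation: [0.707, 0.707, -0.0, -0.0]
contact_force: [-0.2, -0.5, -0.3]
finger_gap: 0.055
gripper_force: 0.0
clock: 13.48
ee_pos: [0.5697, 0.1859, 0.2244]
orientation: [0.707, 0.707, 0.0, 0.0]
contact_force: [2.6, 1.0, 3.3]
finger_gap: 0.022
gripper_force: 58.9
```

```bash
cat > arc.py <<'E'
import sys,numpy as np
# th0(deg, current angle), list of cw increments; prints tool shifts
def arc(th0,inc,r=.06):
    for f in inc:
        a,b=np.radians(th0),np.radians(th0-f)
        print(f,np.round([r*(np.sin(b)-np.sin(a)),r*(np.cos(b)-np.cos(a)),.005*f/360],4).tolist())
th0=float(sys.argv[1]);arc(th0,[float(x) for x in sys.argv[2].split(",")])
E
python3 arc.py 51.9 10,20,30,45
```

```text
10.0 [-0.0071, 0.0076, 0.0001]
20.0 [-0.0155, 0.0139, 0.0003]
30.0 [-0.0248, 0.0186, 0.0004]
45.0 [-0.04, 0.0225, 0.0006]
```

```bash
python3 -m crank '{"xyz":[[-0.0071,0.0076,0.0001],[-0.0155,0.0139,0.0003],[-0.0248,0.0186,0.0004],[-0.04,0.0225,0.0006],[-0.04,0.0225,0.0006]],"delta_rot":[[0,0,0],[0,0,0],[0,0,0],[0,0,0],[0,0,0]]}'; python3 arc.py 6.9 15,30,45,60,75,90,105,120,135,140; python3 -c "
from workcell import manip;s=manip.observe();print(s['ee_pos'],s['contact_force'])"
```

```text
clock: 14.1
ee_pos: [0.5929, 0.1447, 0.224]
orientation: [0.708, 0.707, 0.001, 0.0]
contact_force: [3.2, 2.2, 5.8]
finger_gap: 0.0218
gripper_force: 59.2
15.0 [-0.0157, -0.0002, 0.0002]
30.0 [-0.0307, -0.0044, 0.0004]
45.0 [-0.0442, -0.0123, 0.0006]
60.0 [-0.0552, -0.0235, 0.0008]
75.0 [-0.0629, -0.0372, 0.001]
90.0 [-0.0668, -0.0524, 0.0012]
105.0 [-0.0666, -0.068, 0.0015]
120.0 [-0.0624, -0.0831, 0.0017]
135.0 [-0.0544, -0.0966, 0.0019]
140.0 [-0.051, -0.1006, 0.0019]
[0.59294817 0.144682   0.22396234] [3.16002905 2.19103165 5.84993992]
```

```bash
python3 -m crank '{"xyz":[[-0.0157,-0.0002,0.0002],[-0.0307,-0.0044,0.0004],[-0.0442,-0.0123,0.0006],[-0.0552,-0.0235,0.0008],[-0.0552,-0.0235,0.0008]],"delta_rot":[[0,0,0],[0,0,0],[0,0,0],[0,0,0],[0,0,0]]}'; python3 arc.py -53.1 15,30,45,60,75,80
```

```text
clock: 14.72
ee_pos: [0.5687, 0.0897, 0.2231]
orientation: [0.708, 0.707, 0.0, 0.0]
contact_force: [2.8, -2.7, 4.2]
finger_gap: 0.0225
gripper_force: 59.1
15.0 [-0.0077, -0.0136, 0.0002]
30.0 [-0.0116, -0.0288, 0.0004]
45.0 [-0.0114, -0.0445, 0.0006]
60.0 [-0.0072, -0.0596, 0.0008]
75.0 [0.0008, -0.073, 0.001]
80.0 [0.0042, -0.077, 0.0011]
```

```bash
python3 -m crank '{"xyz":[[-0.0077,-0.0136,0.0002],[-0.0116,-0.0288,0.0004],[-0.0114,-0.0445,0.0006],[-0.0072,-0.0596,0.0008],[0.0008,-0.073,0.001],[0.0042,-0.077,0.0011],[0.0042,-0.077,0.0011]],"delta_rot":[[0,0,0],[0,0,0],[0,0,0],[0,0,0],[0,0,0],[0,0,0],[0,0,0]]}'; python3 arc.py -133.1 -15,-30,-45,-60,-75,-90,-93; python3 arc.py -40.1 15,30,45,60,75,90,105,120,135,150,165,180
```

```text
clock: 15.6
ee_pos: [0.4915, 0.0951, 0.2216]
orientation: [0.707, 0.707, -0.0, -0.0]
contact_force: [0.7, -1.8, 2.8]
finger_gap: 0.0221
gripper_force: 59.0
-15.0 [-0.0091, 0.0127, -0.0002]
-30.0 [-0.0146, 0.0274, -0.0004]
-45.0 [-0.0162, 0.043, -0.0006]
-60.0 [-0.0136, 0.0584, -0.0008]
-75.0 [-0.0071, 0.0727, -0.001]
-90.0 [0.0028, 0.0848, -0.0012]
-93.0 [0.0052, 0.0869, -0.0013]
15.0 [-0.0106, -0.0116, 0.0002]
30.0 [-0.0178, -0.0255, 0.0004]
45.0 [-0.0211, -0.0408, 0.0006]
60.0 [-0.0204, -0.0564, 0.0008]
75.0 [-0.0157, -0.0713, 0.001]
90.0 [-0.0072, -0.0845, 0.0012]
105.0 [0.0043, -0.0951, 0.0015]
120.0 [0.0182, -0.1023, 0.0017]
135.0 [0.0335, -0.1057, 0.0019]
150.0 [0.0492, -0.105, 0.0021]
165.0 [0.0641, -0.1002, 0.0023]
180.0 [0.0773, -0.0918, 0.0025]
```

```bash
python3 -m crank '{"xyz":[[-0.0091,0.0127,-0.0002],[-0.0146,0.0274,-0.0004],[-0.0162,0.043,-0.0006],[-0.0136,0.0584,-0.0008],[-0.0071,0.0727,-0.001],[0.0028,0.0848,-0.0012],[0.0052,0.0869,-0.0013],[0.0052,0.0869,-0.0013]],"delta_rot":[[0,0,0],[0,0,0],[0,0,0],[0,0,0],[0,0,0],[0,0,0],[0,0,0],[0,0,0]]}'
```

```text
clock: 16.6
ee_pos: [0.5796, 0.099, 0.223]
orientation: [0.707, 0.707, -0.0, 0.0]
contact_force: [0.1, -2.7, 5.5]
finger_gap: 0.0223
gripper_force: 59.4
```

```bash
python3 -m crank '{"xyz":[[-0.0106,-0.0116,0.0002],[-0.0178,-0.0255,0.0004],[-0.0211,-0.0408,0.0006],[-0.0204,-0.0564,0.0008],[-0.0157,-0.0713,0.001],[-0.0072,-0.0845,0.0012],[0.0043,-0.0951,0.0015],[0.0182,-0.1023,0.0017],[0.0335,-0.1057,0.0019],[0.0492,-0.105,0.0021],[0.0641,-0.1002,0.0023],[0.0641,-0.1002,0.0023]],"delta_rot":[[0,0,0],[0,0,0],[0,0,0],[0,0,0],[0,0,0],[0,0,0],[0,0,0],[0,0,0],[0,0,0],[0,0,0],[0,0,0],[0,0,0]]}'; python3 arc.py 154.9 15,-15,-30,-45,-60,-75,-80
```

```text
clock: 18.1
ee_pos: [0.4782, 0.1653, 0.2201]
orientation: [0.707, 0.708, -0.001, -0.0]
contact_force: [4.1, -3.7, -1.1]
finger_gap: 0.022
gripper_force: 59.4
15.0 [0.0132, 0.0084, 0.0002]
-15.0 [-0.0149, -0.0047, -0.0002]
-30.0 [-0.0306, -0.0054, -0.0004]
-45.0 [-0.0459, -0.0021, -0.0006]
-60.0 [-0.0598, 0.0051, -0.0008]
-75.0 [-0.0713, 0.0157, -0.001]
-80.0 [-0.0745, 0.0198, -0.0011]
```

```bash
python3 -m crank '{"xyz":[[-0.0149,-0.0047,-0.0002],[-0.0306,-0.0054,-0.0004],[-0.0459,-0.0021,-0.0006],[-0.0598,0.0051,-0.0008],[-0.0713,0.0157,-0.001],[-0.0745,0.0198,-0.0011],[-0.0745,0.0198,-0.0011]],"delta_rot":[[0,0,0],[0,0,0],[0,0,0],[0,0,0],[0,0,0],[0,0,0],[0,0,0]]}'; python3 arc.py 234.9 15,30,45,60,75,90,105
```

```text
clock: 18.98
ee_pos: [0.4981, 0.0894, 0.2217]
orientation: [0.707, 0.707, -0.0, -0.0]
contact_force: [-2.3, 1.0, 0.4]
finger_gap: 0.0219
gripper_force: 59.7
15.0 [0.0106, -0.0115, 0.0002]
30.0 [0.0238, -0.0199, 0.0004]
45.0 [0.0388, -0.0246, 0.0006]
60.0 [0.0544, -0.0253, 0.0008]
75.0 [0.0697, -0.0218, 0.001]
90.0 [0.0836, -0.0146, 0.0012]
105.0 [0.0951, -0.004, 0.0015]
```

```bash
python3 -m crank '{"xyz":[[0.0106,-0.0115,0.0002],[0.0238,-0.0199,0.0004],[0.0388,-0.0246,0.0006],[0.0544,-0.0253,0.0008],[0.0697,-0.0218,0.001],[0.0836,-0.0146,0.0012],[0.0951,-0.004,0.0015],[0.0951,-0.004,0.0015]],"delta_rot":[[0,0,0],[0,0,0],[0,0,0],[0,0,0],[0,0,0],[0,0,0],[0,0,0],[0,0,0]]}'
cat > feel.py <<'E'
from workcell import manip;import numpy as np
s=manip.observe();d=s['ee_pos'][:2]-np.array([.5322,.1385]);r=np.linalg.norm(d);a=np.degrees(np.arctan2(d[1],d[0]))
u=d/r;t=np.array([-u[1],u[0]]);F=s['contact_force'][:2]
print('ang',round(a,1),'turn',round(((51.9-a)%360)/360,3),'r',round(r,4),'F resist(+)',round(F@t,1),'radial',round(F@u,1))
E
python3 feel.py;python3 arc.py 129.9 5,10,15,20,25,30,35,40
```

```text
clock: 19.98
ee_pos: [0.4935, 0.1856, 0.2196]
orientation: [0.707, 0.708, -0.001, 0.0]
contact_force: [1.6, -5.8, -3.3]
finger_gap: 0.0219
gripper_force: 59.8
ang 129.4 turn 0.785 r 0.0609 F resist(+) 2.4 radial -5.5
5.0 [0.0032, 0.0042, 0.0001]
10.0 [0.006, 0.0086, 0.0001]
15.0 [0.0084, 0.0132, 0.0002]
20.0 [0.0104, 0.0181, 0.0003]
25.0 [0.012, 0.0231, 0.0003]
30.0 [0.0131, 0.0282, 0.0004]
35.0 [0.0138, 0.0334, 0.0005]
40.0 [0.014, 0.0386, 0.0006]
```

```bash
python3 -m crank '{"xyz":[[0.006,0.0086,0.0001],[0.0084,0.0132,0.0002],[0.0084,0.0132,0.0002]],"delta_rot":[[0,0,0],[0,0,0],[0,0,0]]}';python3 feel.py;python3 arc.py 114.9 4,8;python3 arc.py 110.9 4; python3 arc.py 106.9 4;python3 arc.py 102.9 4
```

```text
clock: 20.35
ee_pos: [0.5064, 0.1935, 0.2196]
orientation: [0.707, 0.707, -0.001, -0.0]
contact_force: [-0.8, -5.9, -3.5]
finger_gap: 0.0219
gripper_force: 59.8
ang 115.1 turn 0.824 r 0.0608 F resist(+) 3.2 radial -5.0
4.0 [0.0016, 0.0039, 0.0001]
8.0 [0.003, 0.0078, 0.0001]
4.0 [0.0014, 0.004, 0.0001]
4.0 [0.0011, 0.004, 0.0001]
4.0 [0.0008, 0.0041, 0.0001]
```

```bash
python3 -m crank '{"xyz":[[0.0017,0.0038,0.0001],[0.0017,0.0038,0.0001]],"delta_rot":[[0,0,0],[0,0,0]]}';python3 feel.py
```

```text
clock: 20.6
ee_pos: [0.5104, 0.195, 0.2197]
orientation: [0.707, 0.707, -0.001, -0.0]
contact_force: [-0.9, -5.0, -2.6]
finger_gap: 0.0224
gripper_force: 59.8
ang 111.1 turn 0.836 r 0.0606 F resist(+) 2.6 radial -4.4
```

```bash
python3 -m crank '{"xyz":[[0.0014,0.004,0.0001],[0.0014,0.004,0.0001]],"delta_rot":[[0,0,0],[0,0,0]]}';python3 feel.py
```

```text
clock: 20.85
ee_pos: [0.5148, 0.1963, 0.2198]
orientation: [0.707, 0.707, -0.0, -0.0]
contact_force: [-1.2, -3.9, -2.2]
finger_gap: 0.0221
gripper_force: 59.8
ang 106.7 turn 0.848 r 0.0604 F resist(+) 2.3 radial -3.4
```

```bash
python3 -m crank '{"xyz":[[0.0011,0.004,0.0001],[0.0011,0.004,0.0001]],"delta_rot":[[0,0,0],[0,0,0]]}';python3 feel.py
```

```text
clock: 21.1
ee_pos: [0.5191, 0.1974, 0.2198]
orientation: [0.707, 0.707, 0.0, -0.0]
contact_force: [-1.5, -3.0, -2.6]
finger_gap: 0.0222
gripper_force: 59.9
ang 102.5 turn 0.859 r 0.0604 F resist(+) 2.1 radial -2.6
```

```bash
python3 -m crank '{"xyz":[[0.0008,0.0041,0],[0.0008,0.0041,0]],"delta_rot":[[0,0,0],[0,0,0]]}';python3 feel.py
```

```text
clock: 21.35
ee_pos: [0.5232, 0.1982, 0.2197]
orientation: [0.707, 0.707, -0.0, -0.0]
contact_force: [-2.4, -2.9, -2.1]
finger_gap: 0.0219
gripper_force: 59.9
ang 98.6 turn 0.87 r 0.0604 F resist(+) 2.9 radial -2.5
```

```bash
python3 -m crank '{"xyz":[[0.0005,0.0042,0.0001],[0.0005,0.0042,0.0001]],"delta_rot":[[0,0,0],[0,0,0]]}';python3 feel.py
```

```text
clock: 21.6
ee_pos: [0.527, 0.1988, 0.2197]
orientation: [0.707, 0.707, -0.0, -0.001]
contact_force: [-6.0, -2.9, -0.1]
finger_gap: 0.0222
gripper_force: 60.1
ang 94.9 turn 0.88 r 0.0605 F resist(+) 6.3 radial -2.4
```

The resistance has risen to 6.3 N, so the tap is reaching the bottom. I take one smaller step to confirm.

```bash
python3 -m crank '{"xyz":[[0.0001,0.003,0],[0.0001,0.003,0],[0.0001,0.003,0]],"delta_rot":[[0,0,0],[0,0,0],[0,0,0]]}';python3 feel.py
```

```text
clock: 21.98
ee_pos: [0.5296, 0.199, 0.2197]
orientation: [0.707, 0.707, -0.001, -0.001]
contact_force: [-7.0, -2.3, 0.1]
finger_gap: 0.0221
gripper_force: 60.3
ang 92.5 turn 0.887 r 0.0605 F resist(+) 7.1 radial -2.0
```

```bash
python3 -m crank '{"xyz":[[0,0.0025,0],[0,0.0025,0],[0,0.0025,0]],"delta_rot":[[0,0,0],[0,0,0],[0,0,0]]}';python3 feel.py
```

```text
clock: 22.35
ee_pos: [0.5318, 0.199, 0.2196]
orientation: [0.707, 0.707, -0.001, -0.001]
contact_force: [-9.5, -1.4, 0.4]
finger_gap: 0.0222
gripper_force: 60.4
ang 90.4 turn 0.893 r 0.0605 F resist(+) 9.5 radial -1.3
```

```bash
python3 -m crank '{"xyz":[[-0.0001,0.002,0],[-0.0001,0.002,0],[-0.0001,0.002,0]],"delta_rot":[[0,0,0],[0,0,0],[0,0,0]]}';python3 feel.py
```

```text
clock: 22.72
ee_pos: [0.5336, 0.199, 0.2197]
orientation: [0.707, 0.707, -0.001, -0.001]
contact_force: [-12.5, -1.4, 1.0]
finger_gap: 0.0223
gripper_force: 60.6
ang 88.7 turn 0.898 r 0.0605 F resist(+) 12.5 radial -1.7
```

Steady rise to 12.5 N, so the tap is solid at the bottom. I ease back about 7 mm to unload it, release and lift away.

```bash
python3 -m crank '{"xyz":[[0,-0.0035,0],[-0.0002,-0.007,0],[-0.0002,-0.007,0]],"delta_rot":[[0,0,0],[0,0,0],[0,0,0]]}';python3 feel.py
```

```text
clock: 23.1
ee_pos: [0.5272, 0.1986, 0.2198]
orientation: [0.707, 0.707, -0.0, -0.0]
contact_force: [-6.0, -2.4, -0.5]
finger_gap: 0.0221
gripper_force: 60.2
ang 94.8 turn 0.881 r 0.0603 F resist(+) 6.1 radial -1.9
```

```bash
python3 -m crank '{"xyz":[[0,0,0],[0,0,0],[0,0,0],[0,0,0]],"delta_rot":[[0,0,0],[0,0,0],[0,0,0],[0,0,0]]}' 0.055;python3 feel.py
python3 -m crank '{"xyz":[[0,0,-0.03],[0,0,-0.06],[0,0,-0.10],[0,0,-0.14],[0,0,-0.14],[0,0,-0.14]],"delta_rot":[[0,0,0],[0,0,0],[0,0,0],[0,0,0],[0,0,0],[0,0,0]]}'
python3 - <<'E'
from fit import *
P={n:manip.get_image(n) for n in("scene","side","wrist")}
for t,z in(("lever_grip",.18),("knob_grip",.242),("brass_tin_centre",.0195),("oil_can_centre",.093)):
  for n,p in P.items():
    for q in manip.pinpoint(p,t)[:1]:
      print(t,n,round(q["p"],2),np.round(q["location"]),np.round(atz(p,q["location"],z),3))
cv2.imwrite("pics/w9.png",np.hstack([P["wrist"]["img"],cv2.resize(P["side"]["img"][150:310,180:300],(288,384))])[...,::-1])
E
```

```text
clock: 23.6
ee_pos: [0.528, 0.1985, 0.2198]
orientation: [0.707, 0.707, 0.0, 0.0]
contact_force: [0.7, 0.4, -0.4]
finger_gap: 0.055
gripper_force: 0.0
ang 94.1 turn 0.883 r 0.0601 F resist(+) -0.7 radial 0.4
clock: 24.35
ee_pos: [0.5277, 0.1983, 0.3588]
orientation: [0.707, 0.707, -0.0, -0.0]
contact_force: [-0.0, -0.6, -0.0]
finger_gap: 0.0552
gripper_force: 0.0
lever_grip scene 0.59 [251. 206.] [ 0.486 -0.065  0.18 ]
lever_grip side 0.68 [287. 183.] [ 0.489 -0.066  0.18 ]
lever_grip wrist 0.9 [235. 340.] [ 0.494 -0.059  0.18 ]
knob_grip scene 0.52 [181. 148.] [0.511 0.197 0.242]
knob_grip side 0.57 [253. 225.] [0.52  0.195 0.242]
knob_grip wrist 0.7 [251. 181.] [0.52  0.195 0.242]
brass_tin_centre scene 0.32 [209. 233.] [0.459 0.071 0.019]
brass_tin_centre side 0.94 [224. 297.] [0.583 0.248 0.02 ]
brass_tin_centre wrist 0.65 [293. 113.] [0.585 0.249 0.019]
oil_can_centre scene 0.89 [322. 291.] [ 0.422 -0.315  0.093]
oil_can_centre side 0.71 [317. 164.] [ 0.432 -0.308  0.093]
```

View pics/w9.png

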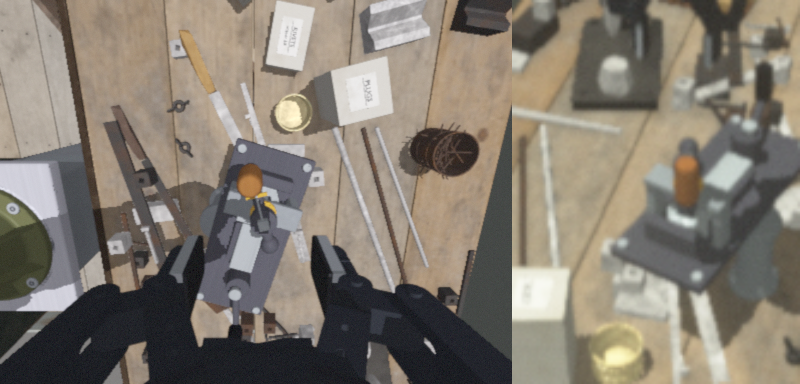

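The lever is at its stop, and the knob is free with the crank sprung back to rest. The tin and can have not moved, and the arm is clear.

```bash
python3 -c "
from workcell import manip;print(manip.finish_job())"
```

```text
the job is handed in; nothing more can be done
None
```

I clamped the blank, tapped the hole with both chip breaks, felt the tap come up solid at the bottom (12.5 N at the knob) and let go; the job is handed in, but no verdict came back.

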